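# Slide the serving slate out over the end of the ledge

### The job

The serving slate lies flat on the wooden ledge where nobody can get a finger under it. Push it along the ledge with the fingertips, without lifting it, towards the end beside the white dinner plate, until it sticks out 4 to 5 cm past that end, still lying straight along the ledge. The dish of olives must ride along on the slate untouched, and leave everything else on the table where it is.

Things in the scene. Friction and masses are not known exactly. Their poses are not given: they have to be found in the camera images.
- ledge: fixed low serving ledge, brown wooden board on black feet: 180 mm (its x) by 340 mm long (its y), flat top 50 mm above the table. Origin: centre of its underside, at table height. Its two ends are at y = -170 and +170 mm. A dark wooden rail, 12 mm thick and 16 mm above the board, runs the whole length of its +x side (inner face at x = +78 mm); the -x side and both ends are open.
- slate: loose dark grey slate slab lying flat on the ledge: 120 mm (its x) by 200 mm long (its y, roughly along the ledge's y), 9 mm thick, 0.35 to 0.7 kg. Origin: centre of its underside, on the ledge's top.
- olive_dish: loose small white dish with green olives standing near the middle of the slate, 58 mm across, 32 mm high. Origin: centre of its underside. Rides on the slate by friction only.
- dinner_plate: loose white dinner plate on the table beside one of the ledge's two ends (it marks the end to push to), 176 mm across, 20 mm high. Origin: centre of its underside.
- blue_bowl: loose blue bowl on the table beside the other end, 130 mm across, 55 mm high. Origin: centre of its underside.
- wine_glass: loose wine glass behind the ledge, 74 mm across, 180 mm high. Origin: centre of its underside.
- wine_bottle: loose green wine bottle behind the ledge, 74 mm across, 240 mm high. Origin: centre of its underside.
- pepper_mill: loose dark wooden pepper mill between robot and ledge, to one side, 52 mm across, 140 mm high. Origin: centre of its underside.
- salt_shaker: loose white salt shaker with a steel cap, between robot and ledge, to the other side, 41 mm across, 68 mm high. Origin: centre of its underside.
There are look-alikes about, which are no part of the job. There is more than one size of the slate; the job needs the largest.

How it is judged:
By the outcome, as a careful person would: the job done as asked, in the order asked, and still so for the second after the job is handed in, with the robot touching nothing.
It also fails if it takes over 38 s, if anything falls off the work surface, if the arm or the gripper's body presses on something with over 40 N, if the wrist force passes 120 N, or if a joint passes its speed limit or range.

### The arm

A 7-joint arm with a two-finger parallel gripper is mounted at the origin on the work surface. World frame = base frame: x ahead of the robot, y to its left, z up, the work surface at z = 0. Lengths are in m, angles in rad, forces in N, time in s.
With the tool pointing down it reaches from about 0.4 to 0.925 m from the base axis. Payload 4.1 kg.
Tool frame: the origin (TCP) lies on the centre line of the jaws, within the pads' length; the fingertips stand 25 mm ahead of it and the grasp point (between the pads) lies 6 mm ahead of it; z points along the fingers, y is the direction in which the jaws open and shut (so a half turn about z gives the same grasp; the last joint's range is limited). The gripper opens to 85 mm and grips with 20 to 120 N. Pads are 22 mm wide; open, the fingers measure 114 mm over their backs; the gripper's body (76 mm by 85 mm) begins 54 mm behind the grasp point. The pads swing forward as they close: fully open they stand 13 mm farther back than shut.
Start: joints at [-1.268, 0.398, 0.045, 1.537, -0.019, 1.207, -0.051], TCP at [0.254, 0.598, 0.233] pointing down, gripper open.
Joint ranges: [-2.82, 2.82], [-0.49, 2.23], [-1.37, 1.46], [0, 2.46], [-1.36, 4.5], [0.23, 2], [-2.94, 2.94]. Speed limits (rad/s): [2.57, 2.57, 3.14, 3.14, 3.14, 3.14, 3.14].

### API

Orientations are given as a unit quaternion [w, x, y, z].
In Python, from station import * gives the robot as it stands.
- The arm moves only by the tool arm_command, never from a script. Its argument "series" is a list of rows, each an object with "angular": the turn, a rotation vector about the tool's x, y, z in degrees, a list of three; "xyz": the shift along the tool's x, y, z in mm, a list of three; "claw": the finger opening in mm, from 0 to 85.4. In form: [{"angular": [wx, wy, wz], "xyz": [x, y, z], "claw": claw}, ...]. A call has 1 to 10 rows; each row shifts and turns the commanded pose from where the row before left it, along the tool's axes as they then stand; what a row does not reach is not made up. A row lasts 1/10 s, in which the tool goes at most 50 mm and 8.59 degrees, less where a joint would pass 70% of its speed; a pose out of reach is approached as far as the arm can. A call is refused whole if a number of a shift passes 50 or a number of a turn 8.59, either way. A call with a gripper value outside its range is refused whole. The fingers move at their own pace and stop on an object; "force" is the grip in N (left out, the last holds). Time passes only in rows, so rows that do not move let the fingers close. It gives the time, the measured TCP pose, the force and the opening at its end, in the units of the state.
- observe(): the state, without advancing time (a new reading comes with each control period).
- read_camera(name): name is "scene" or "top" or "wrist"; returns a dict with "pixels" (480x640x3 uint8, red, green, blue), "vertical_fov" (degrees; the focal length in pixels is half the picture's height over the tangent of half this angle, whatever the lens; pixels are square), "cx", "cy" (the principal point, pixels), "world_from_camera" (4x4, takes a point from camera to world coordinates). Camera axes: x right, y down, z forward; pixel columns grow to the right and rows downward; lengths in m; the calibration is good to about 2 mm. A picture is of the moment at which its call begins. There is no depth.
- close_job(): hands the job in, once; it reports no verdict.
The state is a dict: "t": time; "qpos": joint angles; "dq": joint speeds; "joint_torque": joint torques, N m; "tool_pos": TCP position; "orientation": TCP orientation; "ft_force": force on the tool from outside, world axes, zero at the start; "moment": the same for the moment, N m; "grip_width": opening from 0.0 (shut) to 1.0 (fully open).
Only numpy, scipy, OpenCV 4.12 (cv2) and the standard library are available. Lean on these libraries where they do the work, as an engineer would, in place of code of your own. Each camera call takes 0.05 s, during which the arm holds its last target.

## Working session

There is one attempt and no reset: what is moved stays moved. The work goes in short steps, Python scripts to look and compute and a tool call to move; the robot and the scene stay as the last step left them, time stands still between calls to the robot, and variables do not carry over. Pictures are saved under pics/ and viewed, and the job is handed in when it is done.

Besides the shell and the picture viewer there is one more tool, called after "Request:" as a command line: name --argument value ..., lists and objects as JSON in quotes. arm_command: Moves the arm, as the interface text tells. Its arguments: {"type":"object","properties":{"series":{"type":"array"},"force":{"type":"number"}},"required":["series"]}

```bash
mkdir -p pics; ls; python3 - <<'E'
from station import *
import cv2,numpy as np
s=observe();print(s)
for n in("scene","top","wrist"):
    c=read_camera(n);np.savez("pics/%s0.npz"%n,**c);cv2.imwrite("pics/%s0.png"%n,c["pixels"][:,:,::-1])
    print(n,c["vertical_fov"],c["cx"],c["cy"],np.round(c["world_from_camera"],3).tolist())
E
```

```text
pics
{'t': 0.0, 'qpos': array([-1.26801882,  0.39920587,  0.04501944,  1.53788237, -0.01868669,
        1.20688255, -0.05070897]), 'dq': array([ 0.00045951, -0.00082189,  0.00025137,  0.00018007, -0.0010839 ,
       -0.00115362,  0.00031958]), 'joint_torque': array([ 3.90674886e-04, -4.75108624e+01,  1.36450320e+00, -2.54222417e+01,
        1.12997327e-02,  9.34088719e-03, -9.25975371e-06]), 'tool_pos': array([0.25391572, 0.59767089, 0.23155315]), 'orientation': array([-1.24702575e-04,  1.99480853e-01,  9.79901236e-01, -9.70563871e-04]), 'ft_force': array([-0.74979381,  0.63501786,  0.22046972]), 'moment': array([ 0.02912675, -0.09303393,  0.01670123]), 'grip_width': 1.000205629787258}
scene 45.440071417882926 327.3053844422159 247.66025022840833 [[0.685, 0.622, -0.38, 1.009], [0.729, -0.582, 0.361, -0.452], [0.004, -0.524, -0.852, 1.22], [0.0, 0.0, 0.0, 1.0]]
top 57.85125717995124 310.4244646961389 240.57921516409456 [[-0.021, -0.982, 0.187, 0.269], [-1.0, 0.021, -0.005, 0.031], [0.001, -0.187, -0.982, 1.182], [0.0, 0.0, 0.0, 1.0]]
wrist 64.1941779067763 319.7763444179229 239.9472100792328 [[0.392, 0.874, 0.289, 0.179], [0.92, -0.371, -0.125, 0.63], [-0.002, 0.315, -0.949, 0.373], [0.0, 0.0, 0.0, 1.0]]
```

View pics/scene0.png

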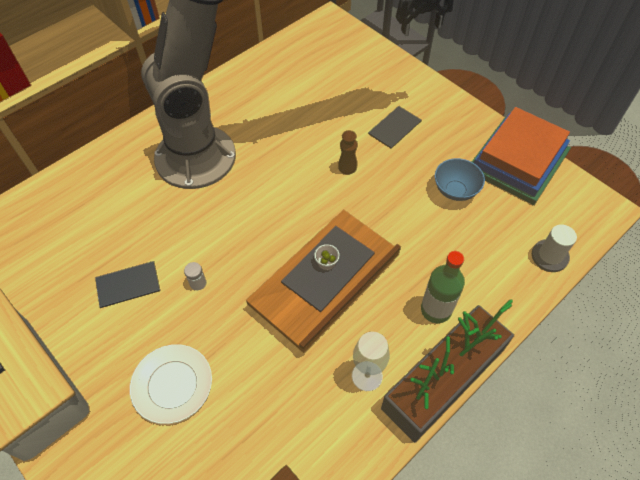

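View pics/top0.png

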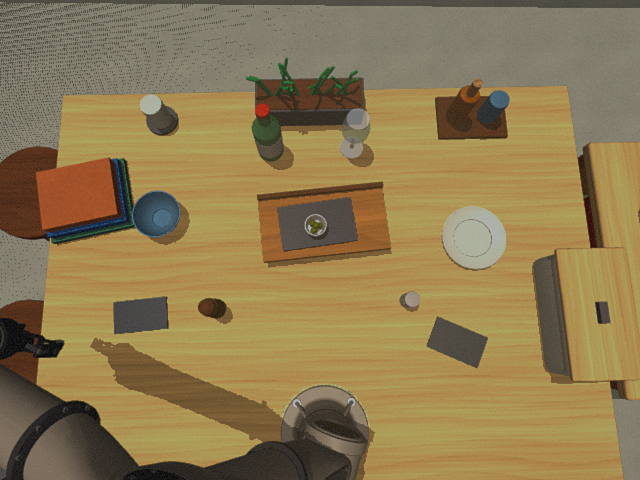

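The scene view shows the ledge near (325,280) with the slate and dish on it, the plate at (171,384) and the bowl at (459,180). In the top view the ledge spans about (258..390, 184..262). The slate's corners are near (278,205), (352,198), (358,241) and (283,250). The plate is at (474,238), on the -y side, so I push towards -y.

```bash
cat > h.py <<'E'
import numpy as np,cv2
def ray(c,uv,z):
    f=240/np.tan(np.radians(c["vertical_fov"])/2)
    uv=np.atleast_2d(uv).astype(float)
    d=np.c_[(uv[:,0]-c["cx"])/f,(uv[:,1]-c["cy"])/f,np.ones(len(uv))]
    T=np.array(c["world_from_camera"]);d=d@T[:3,:3].T;o=T[:3,3]
    return (o+d*((z-o[2])/d[:,2])[:,None])[:,:2]
def slate(c,roi):
    p=c["pixels"].astype(int);sat=p.max(2)-p.min(2);v=p.max(2)
    m=((sat<28)&(v<115)&(v>35)).astype(np.uint8)
    mm=np.zeros_like(m);x0,y0,x1,y1=roi;mm[y0:y1,x0:x1]=m[y0:y1,x0:x1]
    mm=cv2.morphologyEx(mm,cv2.MORPH_OPEN,np.ones((3,3)))
    cs,_=cv2.findContours(mm,cv2.RETR_EXTERNAL,cv2.CHAIN_APPROX_NONE)
    return cv2.convexHull(max(cs,key=cv2.contourArea))[:,0],mm
E
python3 - <<'E'
from h import *
for n,roi in(("top",(262,196,372,255)),("scene",(275,222,385,310))):
    c=np.load("pics/%s0.npz"%n);h,m=slate(c,roi)
    w=ray(c,h,0.059)
    r=cv2.minAreaRect((w*1000).astype(np.float32));print(n,r,np.round(cv2.boxPoints(r)).tolist())
    p=c["pixels"].copy();cv2.drawContours(p,[h.reshape(-1,1,2)],-1,(255,0,0),1)
    x0,y0,x1,y1=(220,160,420,290) if n=="top" else (220,190,420,370)
    cv2.imwrite("pics/%s_c.png"%n,cv2.resize(p[y0:y1,x0:x1,::-1],None,fx=4 if n=="top" else 3,fy=4 if n=="top" else 3,interpolation=cv2.INTER_NEAREST))
E
```

```text
top ((529.25048828125, 7.310707092285156), (119.3814697265625, 197.81341552734375), 7.2120890617370605) [[458.0, 98.0], [482.0, -98.0], [601.0, -83.0], [576.0, 113.0]]
scene ((530.641357421875, 6.193275451660156), (117.79362487792969, 198.67454528808594), 7.1595282554626465) [[460.0, 97.0], [485.0, -100.0], [601.0, -85.0], [577.0, 112.0]]
```

View pics/top_c.png

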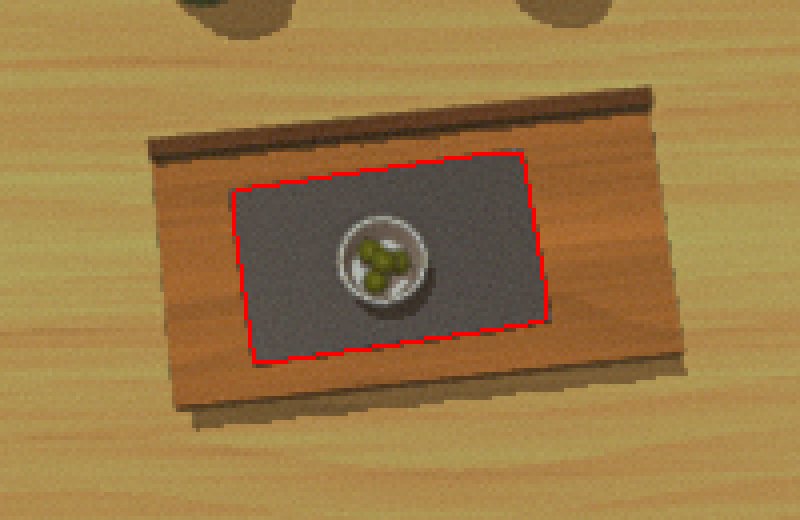

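View pics/scene_c.png

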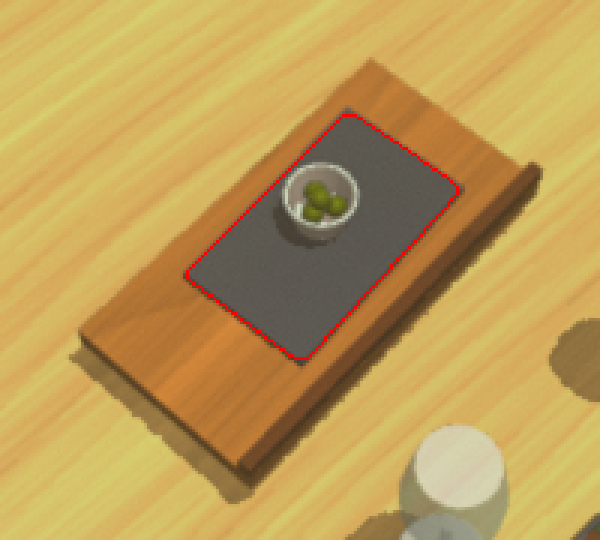

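```bash
python3 - <<'E'
from h import *
c=np.load("pics/top0.npz");cr=lambda a,s,o:np.array(a)/s+np.array(o)
near=ray(c,cr([(177,405),(683,353)],4,(220,160)),.05)
up=ray(c,cr([(149,140),(652,88)],4,(220,160)),.066)
print("top near(-x) corners bowl,plate",near.round(4).tolist(),"rail outer top",up.round(4).tolist())
for a in(near,up): d=a[0]-a[1];print(np.hypot(*d),np.degrees(np.arctan2(-d[0],d[1])))
print("centre top",((near.sum(0)+up.sum(0))/4))
s=np.load("pics/scene0.npz")
n2=ray(s,cr([(372,59),(80,335)],3,(220,190)),.05)
u2=ray(s,cr([(541,172),(242,466)],3,(220,190)),[.066])
u2b=ray(s,cr([(533,163)],3,(220,190)),.066)
print("scene",n2.round(4).tolist(),u2.round(4).tolist(),u2b)
d=n2[0]-n2[1];print(np.hypot(*d),np.degrees(np.arctan2(-d[0],d[1])))
E
```

```text
top near(-x) corners bowl,plate [[0.4322, 0.148], [0.4598, -0.1867]] rail outer top [[0.6088, 0.1648], [0.638, -0.1729]]
0.3357997372885367 4.720461646165562
0.3389119211031598 4.940825346740578
centre top [ 0.53468536 -0.01170258]
scene [[0.4348, 0.1511], [0.4675, -0.1874]] [[0.6121, 0.1643], [0.6346, -0.1722]] [[0.60202172 0.16583257]]
0.340110912415549 5.516460429538111
```

```bash
cat >> h.py <<'E'
from scipy.spatial.transform import Rotation as R
L0=np.array([.534,-.012]);LY=np.radians(5.1)
EX=np.array([np.cos(LY),np.sin(LY)]);EY=np.array([-np.sin(LY),np.cos(LY)])
def L2W(x,y): return L0+EX*x+EY*y
def W2L(w): d=np.asarray(w)[...,:2]-L0; return np.stack([d@EX,d@EY],-1)
def plan(s,tgt,yaw,n):
    "tool y at world angle yaw(deg), tool down; prints n rows"
    q=s["orientation"];r=R.from_quat(np.r_[q[1:],q[0]])
    a=np.radians(yaw);yv=np.array([np.cos(a),np.sin(a),0]);zv=np.array([0,0,-1.]);t=R.from_matrix(np.c_[np.cross(yv,zv),yv,zv])
    rv=(r.inv()*t).as_rotvec()
    d=(np.array(tgt)-s["tool_pos"])/n
    print("turn/row",np.degrees(rv)/n)
    for i in range(n):
        print(np.round((r*R.from_rotvec(rv*i/n)).inv().apply(d)*1000,1))
E
python3 - <<'E'
from station import *
from h import *
c=np.load("pics/top0.npz");print("bowl",ray(c,(157,214),.04),"mill",ray(c,(211,308),.1),"bottle",ray(c,(268,150),.02),"plate",ray(c,(474,238),.015))
t=L2W(-.003,.152);print(t)
plan(observe(),[*t,.2],5.1,16)
E
```

```text
bowl [[0.5689146  0.43927306]] mill [[0.31152321 0.27412751]] bottle [[0.75480497 0.14001978]] plate [[ 0.48936665 -0.4231213 ]]
[0.51749994 0.13913156]
turn/row [-4.59765811e-03  3.18631196e-03  3.86778667e+00]
[-26.4 -19.9   2. ]
[-27.7 -18.1   2. ]
[-28.8 -16.2   2. ]
[-29.8 -14.2   2. ]
[-30.7 -12.2   2. ]
[-31.5 -10.1   2. ]
[-32.1  -7.9   2. ]
[-32.6  -5.8   2. ]
[-32.9  -3.5   2. ]
[-33.   -1.3   2. ]
[-33.    0.9   2. ]
[-32.9   3.1   2. ]
[-32.6   5.3   2. ]
[-32.2   7.5   2. ]
[-31.6   9.7   2. ]
[-30.9  11.8   2. ]
```

Request:
arm_command --series '[{"angular": [0,0,3.9],"xyz": [-26.4,-19.9,2],"claw": 70},{"angular": [0,0,3.9],"xyz": [-27.7,-18.1,2],"claw": 70},{"angular": [0,0,3.9],"xyz": [-28.8,-16.2,2],"claw": 70},{"angular": [0,0,3.9],"xyz": [-29.8,-14.2,2],"claw": 70},{"angular": [0,0,3.9],"xyz": [-30.7,-12.2,2],"claw": 70},{"angular": [0,0,3.9],"xyz": [-31.5,-10.1,2],"claw": 70},{"angular": [0,0,3.9],"xyz": [-32.1,-7.9,2],"claw": 70},{"angular": [0,0,3.9],"xyz": [-32.6,-5.8,2],"claw": 70}]'

```text
t: 0.95
tool_pos: [0.3859, 0.3673, 0.2164]
orientation: [-0.0, 0.457, 0.89, -0.0]
ft_force: [0.4, 0.4, 0.3]
grip_width: 0.814
```

Request:
arm_command --series '[{"angular": [0,0,3.9],"xyz": [-32.9,-3.5,2],"claw": 70},{"angular": [0,0,3.9],"xyz": [-33,-1.3,2],"claw": 70},{"angular": [0,0,3.9],"xyz": [-33,0.9,2],"claw": 70},{"angular": [0,0,3.9],"xyz": [-32.9,3.1,2],"claw": 70},{"angular": [0,0,3.9],"xyz": [-32.6,5.3,2],"claw": 70},{"angular": [0,0,3.9],"xyz": [-32.2,7.5,2],"claw": 70},{"angular": [0,0,3.9],"xyz": [-31.6,9.7,2],"claw": 70},{"angular": [0,0,3.4],"xyz": [-30.9,11.8,2],"claw": 70},{"angular": [0,0,0],"xyz": [0,0,0],"claw": 70}]'

```text
t: 1.85
tool_pos: [0.5175, 0.1329, 0.2005]
orientation: [0.001, 0.678, 0.735, -0.001]
ft_force: [0.2, -0.5, -0.8]
grip_width: 0.821
```

```bash
python3 - <<'E'
from station import *
from h import *
s=observe();print(s["t"],s["tool_pos"],s["qpos"],s["ft_force"],s["grip_width"],W2L(s["tool_pos"]))
plan(s,[*L2W(-.003,.152),.09],5.1,4)
cv2.imwrite("pics/w1.png",read_camera("wrist")["pixels"][:,:,::-1])
E
```

```text
1.85 [0.5174604  0.13285702 0.20050286] [-0.73968355  0.24180545  0.47862381  1.86283837 -0.1226513   1.0662244
 -0.1339213 ] [ 0.16051522 -0.52295658 -0.76843126] 0.8214797313654147 [-0.00359716  0.14575382]
turn/row [ 0.01155237  0.04452679 -0.1347359 ]
[ 1.6  0.1 27.6]
[ 1.6  0.1 27.6]
[ 1.6  0.1 27.6]
[ 1.6  0.1 27.6]
```

View pics/w1.png

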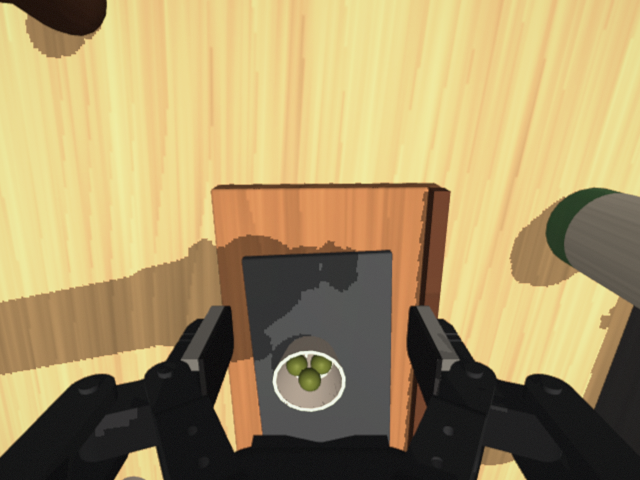

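The wrist view, with up being +y, shows the slate's bowl-side end at (245..391, 255) on the ledge. The fingers are clear of the rail and the bottle. I descend next.

Request:
arm_command --series '[{"angular": [0,0,-0.3],"xyz": [2,0,27],"claw": 70},{"angular": [0,0,-0.2],"xyz": [2,0,27],"claw": 70},{"angular": [0,0,0],"xyz": [2,0,27],"claw": 70},{"angular": [0,0,0],"xyz": [0,0,19],"claw": 70},{"angular": [0,0,0],"xyz": [0,0,15],"claw": 70},{"angular": [0,0,0],"xyz": [0,0,0],"claw": 70},{"angular": [0,0,0],"xyz": [0,0,0],"claw": 70}]'

```text
t: 2.6
tool_pos: [0.5149, 0.1456, 0.0857]
orientation: [-0.0, 0.671, 0.741, -0.0]
ft_force: [0.5, 0.9, -0.2]
grip_width: 0.824
```

```bash
python3 - <<'E'
from station import *
from h import *
s=observe();print(s["t"],s["tool_pos"],s["orientation"],s["ft_force"],s["grip_width"],W2L(s["tool_pos"]))
plan(s,[*L2W(-.003,.152),.09],5.1,1)
cv2.imwrite("pics/w2.png",read_camera("wrist")["pixels"][:,:,::-1])
p=read_camera("scene")["pixels"][170:370,220:440,::-1];cv2.imwrite("pics/s2.png",cv2.resize(p,None,fx=3,fy=3))
E
```

```text
2.6 [0.51487384 0.14558998 0.08571096] [-2.99051586e-04  6.71230533e-01  7.41248597e-01 -6.15044914e-07] [ 0.47614396  0.86559278 -0.16346232] 0.8238599287632418 [-0.00504159  0.1586663 ]
turn/row [-0.0231817  -0.02523833  0.57577716]
[-6.7  2.  -4.3]
```

View pics/w2.png

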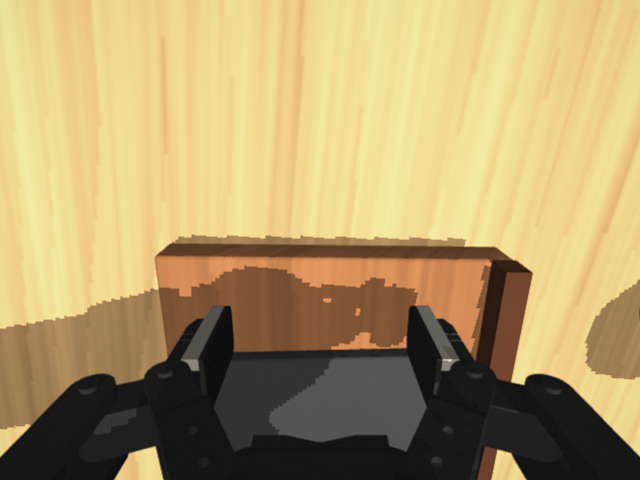

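View pics/s2.png

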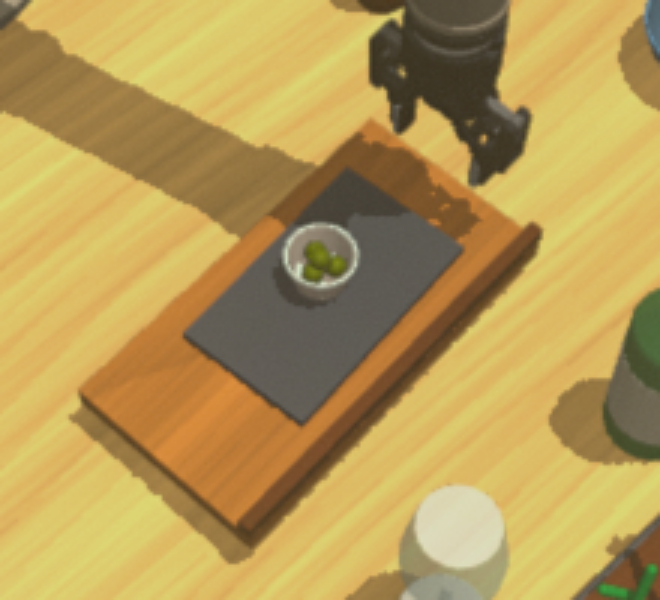

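The wrist view shows the finger tips over the bare strip of board behind the slate's bowl-side edge, at row 355, between the rail and the open side. The scene view agrees. I feel down for the board next.

Request:
arm_command --series '[{"angular": [0,0,0.5],"xyz": [-4,2,3],"claw": 70},{"angular": [0,0,0],"xyz": [0,0,3],"claw": 70},{"angular": [0,0,0],"xyz": [0,0,2],"claw": 70},{"angular": [0,0,0],"xyz": [0,0,0],"claw": 70}]'

```text
t: 3.1
tool_pos: [0.5173, 0.1407, 0.0773]
orientation: [-0.0, 0.675, 0.738, -0.0]
ft_force: [0.4, -0.2, 0.5]
grip_width: 0.818
```

Request:
arm_command --series '[{"angular": [0,0,0],"xyz": [0,0,1.5],"claw": 70},{"angular": [0,0,0],"xyz": [0,0,1],"claw": 70},{"angular": [0,0,0],"xyz": [0,0,0],"claw": 70}]'

```text
t: 3.4
tool_pos: [0.5175, 0.1409, 0.075]
orientation: [-0.0, 0.675, 0.738, -0.0]
ft_force: [0.2, -0.6, 0.5]
grip_width: 0.824
```

Request:
arm_command --series '[{"angular": [0,0,0],"xyz": [0,0,1],"claw": 70},{"angular": [0,0,0],"xyz": [0,0,0],"claw": 70}]'

```text
t: 3.6
tool_pos: [0.5175, 0.1408, 0.074]
orientation: [-0.0, 0.675, 0.738, -0.0]
ft_force: [0.7, 0.5, -0.0]
grip_width: 0.82
```

Request:
arm_command --series '[{"angular": [0,0,0],"xyz": [0,0,1],"claw": 70},{"angular": [0,0,0],"xyz": [0,0,0],"claw": 70}]'

```text
t: 3.8
tool_pos: [0.5175, 0.1408, 0.073]
orientation: [-0.0, 0.675, 0.738, -0.0]
ft_force: [0.0, 0.3, -0.3]
grip_width: 0.818
```

Request:
arm_command --series '[{"angular": [0,0,0],"xyz": [0,0,1],"claw": 70},{"angular": [0,0,0],"xyz": [0,0,0],"claw": 70}]'

```text
t: 4.0
tool_pos: [0.5175, 0.1408, 0.072]
orientation: [-0.0, 0.675, 0.738, -0.0]
ft_force: [-0.1, -0.5, 0.3]
grip_width: 0.821
```

Request:
arm_command --series '[{"angular": [0,0,0],"xyz": [0,0,1],"claw": 70},{"angular": [0,0,0],"xyz": [0,0,0],"claw": 70}]'

```text
t: 4.2
tool_pos: [0.5175, 0.1408, 0.071]
orientation: [-0.0, 0.675, 0.738, -0.0]
ft_force: [-0.5, 0.7, 0.2]
grip_width: 0.822
```

Request:
arm_command --series '[{"angular": [0,0,0],"xyz": [0,0,1],"claw": 70},{"angular": [0,0,0],"xyz": [0,0,0],"claw": 70}]'

```text
t: 4.4
tool_pos: [0.5175, 0.1408, 0.07]
orientation: [-0.0, 0.675, 0.738, -0.0]
ft_force: [0.1, 0.2, -0.3]
grip_width: 0.818
```

Request:
arm_command --series '[{"angular": [0,0,0],"xyz": [0,0,1],"claw": 70},{"angular": [0,0,0],"xyz": [0,0,0],"claw": 70}]'

```text
t: 4.6
tool_pos: [0.5175, 0.1408, 0.069]
orientation: [-0.0, 0.675, 0.738, -0.0]
ft_force: [0.2, 1.1, -0.4]
grip_width: 0.818
```

Request:
arm_command --series '[{"angular": [0,0,0],"xyz": [0,0,1],"claw": 70},{"angular": [0,0,0],"xyz": [0,0,0],"claw": 70}]'

```text
t: 4.8
tool_pos: [0.5175, 0.1408, 0.068]
orientation: [-0.0, 0.675, 0.738, -0.0]
ft_force: [0.3, -0.8, -0.0]
grip_width: 0.821
```

Request:
arm_command --series '[{"angular": [0,0,0],"xyz": [0,0,1],"claw": 70},{"angular": [0,0,0],"xyz": [0,0,0],"claw": 70}]'

```text
t: 5.0
tool_pos: [0.5175, 0.1408, 0.067]
orientation: [-0.0, 0.675, 0.738, -0.0]
ft_force: [0.6, -0.2, -0.4]
grip_width: 0.819
```

```bash
python3 - <<'E'
from station import *
from h import *
s=observe();print(s["t"],s["tool_pos"],s["orientation"],s["ft_force"],s["grip_width"],W2L(s["tool_pos"]))
cv2.imwrite("pics/w3.png",read_camera("wrist")["pixels"][:,:,::-1])
p=read_camera("scene")["pixels"][170:300,290:440,::-1];cv2.imwrite("pics/s3.png",cv2.resize(p,None,fx=4,fy=4))
E
```

```text
5.0 [0.51749989 0.14081923 0.06700236] [-5.01747694e-05  6.75041677e-01  7.37779595e-01 -1.65725306e-05] [ 0.61224377 -0.22712842 -0.38231303] 0.8189623527916146 [-0.00285002  0.153681  ]
```

View pics/w3.png

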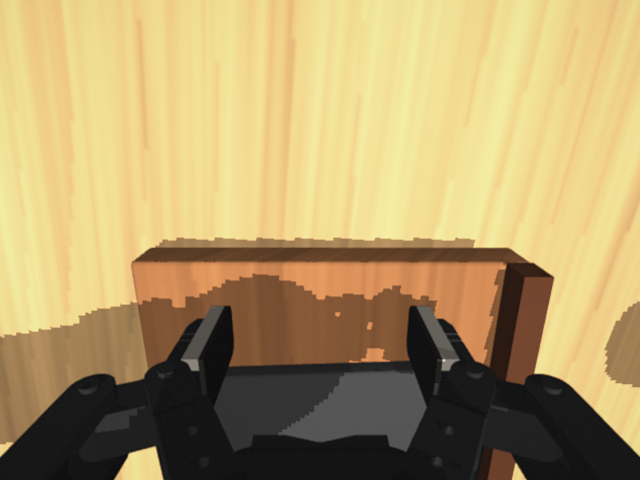

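View pics/s3.png

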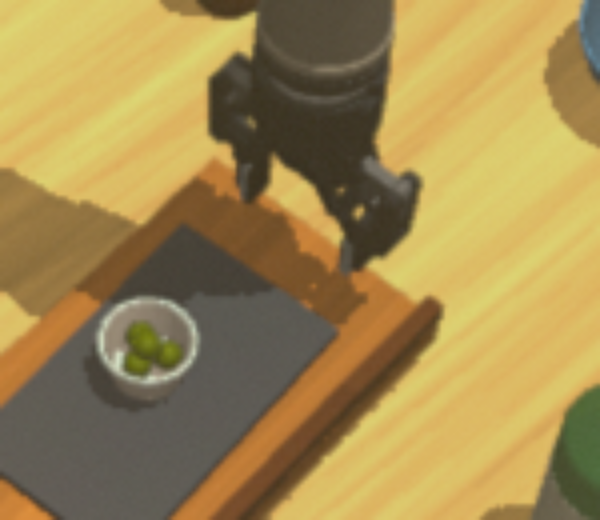

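```bash
python3 - <<'E'
from h import *
s=np.load("pics/scene0.npz")
for z in(.05,.055,.06,.07): print(z,W2L(ray(s,[(345/4+290,272/4+170),(248/4+290,202/4+170)],z)).round(4).tolist())
E
```

```text
0.05 [[0.0288, 0.1598], [-0.0482, 0.1597]]
0.055 [[0.0306, 0.157], [-0.0461, 0.1569]]
0.06 [[0.0323, 0.1543], [-0.0441, 0.1542]]
0.07 [[0.0358, 0.1488], [-0.04, 0.1487]]
```

Request:
arm_command --series '[{"angular": [0,0,0],"xyz": [0,0,1],"claw": 70},{"angular": [0,0,0],"xyz": [0,0,0],"claw": 70}]'

```text
t: 5.3
tool_pos: [0.5175, 0.1408, 0.066]
orientation: [-0.0, 0.675, 0.738, -0.0]
ft_force: [-0.4, -0.8, -0.7]
grip_width: 0.82
```

Request:
arm_command --series '[{"angular": [0,0,0],"xyz": [0,0,1],"claw": 70},{"angular": [0,0,0],"xyz": [0,0,0],"claw": 70}]'

```text
t: 5.5
tool_pos: [0.5175, 0.1408, 0.065]
orientation: [-0.0, 0.675, 0.738, -0.0]
ft_force: [1.1, 0.7, -0.4]
grip_width: 0.82
```

Request:
arm_command --series '[{"angular": [0,0,0],"xyz": [0,0,1],"claw": 70},{"angular": [0,0,0],"xyz": [0,0,0],"claw": 70}]'

```text
t: 5.7
tool_pos: [0.5175, 0.1408, 0.064]
orientation: [-0.0, 0.675, 0.738, -0.0]
ft_force: [0.5, 0.5, -0.3]
grip_width: 0.82
```

Request:
arm_command --series '[{"angular": [0,0,0],"xyz": [0,0,1],"claw": 70},{"angular": [0,0,0],"xyz": [0,0,0],"claw": 70}]'

```text
t: 5.9
tool_pos: [0.5175, 0.1408, 0.063]
orientation: [-0.0, 0.675, 0.738, -0.0]
ft_force: [0.2, 0.1, 0.0]
grip_width: 0.819
```

Request:
arm_command --series '[{"angular": [0,0,0],"xyz": [0,0,1],"claw": 70},{"angular": [0,0,0],"xyz": [0,0,0],"claw": 70}]'

```text
t: 6.1
tool_pos: [0.5175, 0.1408, 0.062]
orientation: [-0.0, 0.675, 0.738, -0.0]
ft_force: [0.6, 0.5, 0.5]
grip_width: 0.818
```

Request:
arm_command --series '[{"angular": [0,0,0],"xyz": [0,0,1],"claw": 70},{"angular": [0,0,0],"xyz": [0,0,0],"claw": 70}]'

```text
t: 6.3
tool_pos: [0.5175, 0.1408, 0.061]
orientation: [-0.0, 0.675, 0.738, -0.0]
ft_force: [0.5, -0.3, 0.6]
grip_width: 0.818
```

Request:
arm_command --series '[{"angular": [0,0,0],"xyz": [0,0,1],"claw": 70},{"angular": [0,0,0],"xyz": [0,0,0],"claw": 70}]'

```text
t: 6.5
tool_pos: [0.5175, 0.1408, 0.06]
orientation: [-0.0, 0.675, 0.738, -0.0]
ft_force: [0.3, -0.0, -0.7]
grip_width: 0.82
```

```bash
python3 - <<'E'
from station import *
from h import *
cv2.imwrite("pics/w4.png",read_camera("wrist")["pixels"][:,:,::-1])
p=read_camera("scene")["pixels"][170:300,290:440,::-1];cv2.imwrite("pics/s4.png",cv2.resize(p,None,fx=4,fy=4))
E
```

```text
(no output)
```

View pics/s4.png

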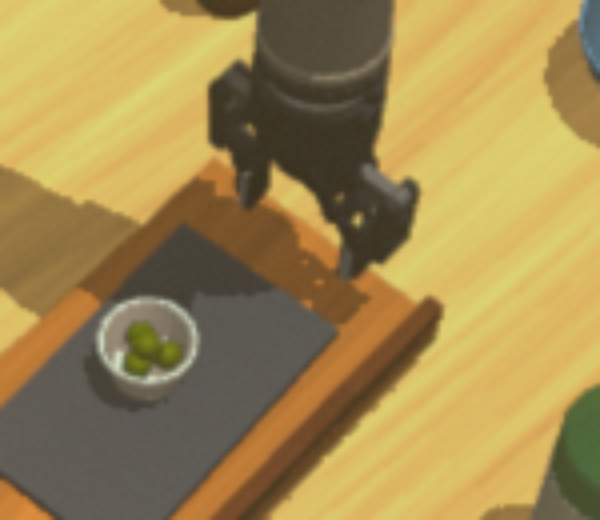

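```bash
python3 - <<'E'
from h import *
s=np.load("pics/scene0.npz")
for z in(.045,.05,.055,.06,.07): 
    w=W2L(ray(s,[(345/4+290,278/4+170),(247/4+290,208/4+170)],z)).round(4);print(z,w.tolist(),w.mean(0))
E
```

```text
0.045 [[0.0298, 0.1592], [-0.0478, 0.1586]] [-0.009   0.1589]
0.05 [[0.0316, 0.1564], [-0.0458, 0.1558]] [-0.0071  0.1561]
0.055 [[0.0333, 0.1537], [-0.0437, 0.1531]] [-0.0052  0.1534]
0.06 [[0.035, 0.151], [-0.0417, 0.1504]] [-0.00335  0.1507 ]
0.07 [[0.0384, 0.1455], [-0.0376, 0.145]] [0.0004  0.14525]
```

Request:
arm_command --series '[{"angular": [0,0,0],"xyz": [0,0,1],"claw": 70},{"angular": [0,0,0],"xyz": [0,0,0],"claw": 70}]'

```text
t: 6.8
tool_pos: [0.5175, 0.1408, 0.059]
orientation: [-0.0, 0.675, 0.738, -0.0]
ft_force: [-0.2, -0.8, 0.3]
grip_width: 0.82
```

Request:
arm_command --series '[{"angular": [0,0,0],"xyz": [0,0,1],"claw": 70},{"angular": [0,0,0],"xyz": [0,0,0],"claw": 70}]'

```text
t: 7.0
tool_pos: [0.5175, 0.1408, 0.058]
orientation: [-0.0, 0.675, 0.738, -0.0]
ft_force: [0.0, -0.5, 0.8]
grip_width: 0.824
```

Request:
arm_command --series '[{"angular": [0,0,0],"xyz": [0,0,1],"claw": 70},{"angular": [0,0,0],"xyz": [0,0,0],"claw": 70}]'

```text
t: 7.2
tool_pos: [0.5175, 0.1408, 0.057]
orientation: [-0.0, 0.675, 0.738, -0.0]
ft_force: [0.0, 0.2, -0.2]
grip_width: 0.818
```

Request:
arm_command --series '[{"angular": [0,0,0],"xyz": [0,0,1],"claw": 70},{"angular": [0,0,0],"xyz": [0,0,0],"claw": 70}]'

```text
t: 7.4
tool_pos: [0.5175, 0.1408, 0.056]
orientation: [-0.0, 0.675, 0.738, -0.0]
ft_force: [-1.0, 0.1, -0.3]
grip_width: 0.821
```

Request:
arm_command --series '[{"angular": [0,0,0],"xyz": [0,0,1],"claw": 70},{"angular": [0,0,0],"xyz": [0,0,0],"claw": 70}]'

```text
t: 7.6
tool_pos: [0.5174, 0.1408, 0.055]
orientation: [-0.0, 0.675, 0.738, -0.0]
ft_force: [-0.3, 0.1, -0.4]
grip_width: 0.82
```

```bash
python3 - <<'E'
from station import *
from h import *
w=read_camera("wrist")["pixels"][:,:,::-1]
p=cv2.resize(read_camera("scene")["pixels"][190:270,320:420,::-1],None,fx=4,fy=4)
cv2.imwrite("pics/w5.png",w);cv2.imwrite("pics/s5.png",p)
E
```

```text
(no output)
```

View pics/w5.png

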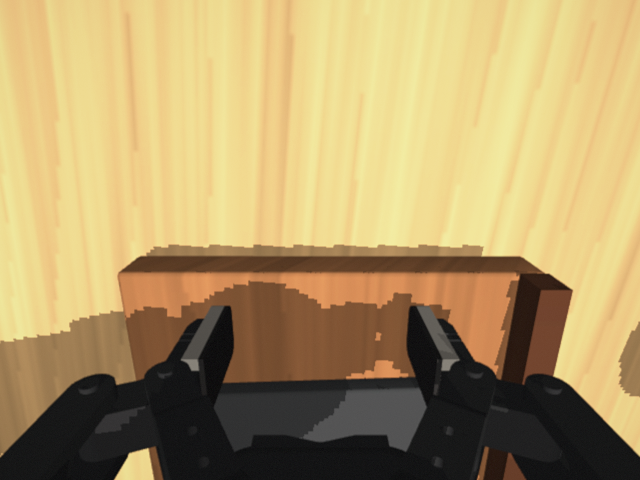

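View pics/s5.png

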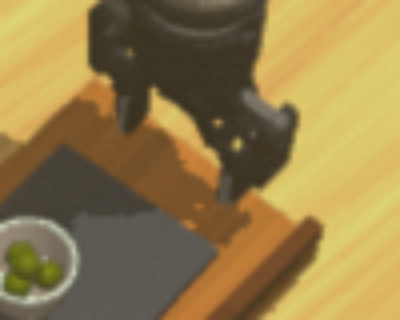

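```bash
python3 - <<'E'
from station import *
from h import *
c=read_camera("wrist");f=240/np.tan(np.radians(c["vertical_fov"])/2);T=c["world_from_camera"];s=observe()
p=c["pixels"][290:420,150:480,::-1];cv2.imwrite("pics/w6.png",cv2.resize(p,None,fx=2.4,fy=2.4,interpolation=cv2.INTER_CUBIC))
for (a,b) in (((231,307),(410,307)),((204,396),(437,396))):
    z=f*.070/(b[0]-a[0])
    for u,v in(a,b):
        P=T[:3,:3]@[(u-c["cx"])/f*z,(v-c["cy"])/f*z,z]+T[:3,3];print(P,W2L(P))
print(s["tool_pos"],T)
E
```

```text
[0.48105502 0.14721721 0.06264733] [-0.03858187  0.16329339]
[0.55078405 0.15337024 0.06270042] [0.03141807 0.16322355]
[0.48172685 0.13851748 0.10206041] [-0.03868606  0.15456838]
[0.55145588 0.14467052 0.10211351] [0.03131388 0.15449854]
[0.51758928 0.1408202  0.05511892] [[ 9.96128973e-01  8.32162734e-02  2.83217245e-02  5.09217658e-01]
 [ 8.79004717e-02 -9.45755363e-01 -3.12762372e-01  2.21868163e-01]
 [ 7.58503796e-04  3.14041153e-01 -9.49409068e-01  1.96502992e-01]
 [ 0.00000000e+00  0.00000000e+00  0.00000000e+00  1.00000000e+00]]
```

View pics/w6.png

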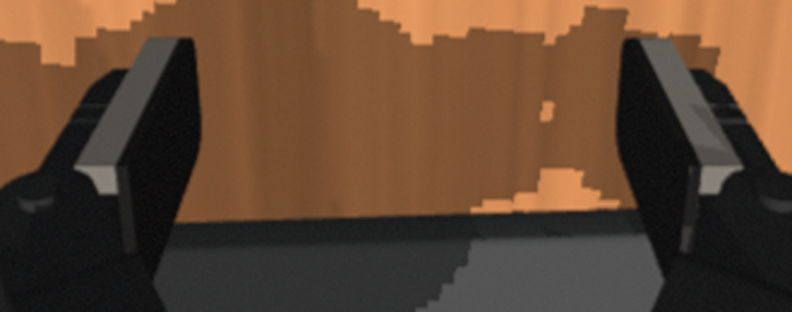

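Request:
arm_command --series '[{"angular": [0,0,0],"xyz": [0,0,1],"claw": 70},{"angular": [0,0,0],"xyz": [0,0,0],"claw": 70}]'

```text
t: 7.95
tool_pos: [0.5175, 0.1408, 0.054]
orientation: [-0.0, 0.675, 0.738, -0.0]
ft_force: [-0.1, -0.2, 0.2]
grip_width: 0.821
```

Request:
arm_command --series '[{"angular": [0,0,0],"xyz": [0,0,1],"claw": 70},{"angular": [0,0,0],"xyz": [0,0,0],"claw": 70}]'

```text
t: 8.15
tool_pos: [0.5175, 0.1408, 0.053]
orientation: [-0.0, 0.675, 0.738, -0.0]
ft_force: [-0.5, 0.5, -0.5]
grip_width: 0.819
```

Request:
arm_command --series '[{"angular": [0,0,0],"xyz": [0,0,1],"claw": 70},{"angular": [0,0,0],"xyz": [0,0,0],"claw": 70}]'

```text
t: 8.35
tool_pos: [0.5175, 0.1408, 0.052]
orientation: [-0.0, 0.675, 0.738, -0.0]
ft_force: [0.5, 0.4, 0.5]
grip_width: 0.821
```

Request:
arm_command --series '[{"angular": [0,0,0],"xyz": [0,0,1],"claw": 70},{"angular": [0,0,0],"xyz": [0,0,0],"claw": 70}]'

```text
t: 8.55
tool_pos: [0.5175, 0.1408, 0.051]
orientation: [-0.0, 0.675, 0.738, -0.0]
ft_force: [0.1, -0.4, -0.3]
grip_width: 0.818
```

```bash
python3 - <<'E'
from station import *
from h import *
c=read_camera("wrist");p=c["pixels"][230:430,100:580,::-1];a=cv2.resize(p,(720,300),interpolation=cv2.INTER_CUBIC)
p=cv2.resize(read_camera("scene")["pixels"][190:265,300:480,::-1],(720,300),interpolation=cv2.INTER_CUBIC)
cv2.imwrite("pics/w7.png",np.vstack([a,p]))
E
```

```text
(no output)
```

View pics/w7.png

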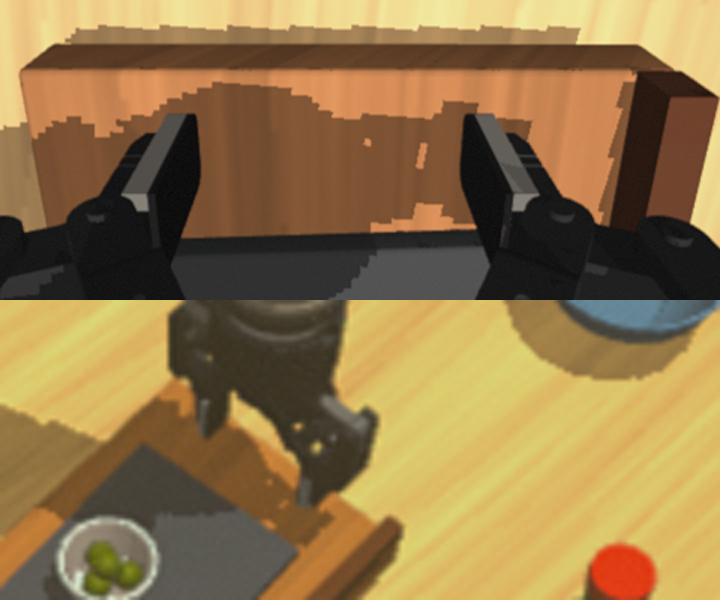

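```bash
python3 - <<'E'
from station import *
from h import *
c=read_camera("wrist")
k=np.array([(22/1.5+100,70/1.5+230),(718/1.5+100,97/1.5+230),(670/1.5+100,72/1.5+230)])
print(k)
print("board corner",W2L(ray(c,k[:1],.05)),"rail outer, inner top",W2L(ray(c,k[1:],.066)))
for z in(.03,.04,.05,.06): 
  a=ray(c,k[:1],z)[0];b=ray(c,k[1:2],z+.016)[0];print(z,np.hypot(*(a-b)))
print(c["world_from_camera"][:3,3]-observe()["tool_pos"])
E
```

```text
[[114.66666667 276.66666667]
 [578.66666667 294.66666667]
 [546.66666667 278.        ]]
board corner [[-0.08690809  0.17245089]] rail outer, inner top [[0.09081994 0.17210476]
 [0.07788098 0.17876056]]
0.03 0.20435888160111798
0.04 0.19104291655462524
0.05 0.1777283683812066
0.06 0.16441558130087586
[-0.00836889  0.08105022  0.14138701]
```

Request:
arm_command --series '[{"angular": [0,0,0],"xyz": [0,0,1],"claw": 70},{"angular": [0,0,0],"xyz": [0,0,1],"claw": 70},{"angular": [0,0,0],"xyz": [0,0,1],"claw": 70},{"angular": [0,0,0],"xyz": [0,0,0],"claw": 70}]'

```text
t: 9.1
tool_pos: [0.5174, 0.1408, 0.0479]
orientation: [-0.0, 0.675, 0.738, -0.0]
ft_force: [0.3, -0.2, 0.6]
grip_width: 0.82
```

Request:
arm_command --series '[{"angular": [0,0,0],"xyz": [0,0,1],"claw": 70},{"angular": [0,0,0],"xyz": [0,0,1],"claw": 70},{"angular": [0,0,0],"xyz": [0,0,0],"claw": 70}]'

```text
t: 9.4
tool_pos: [0.5175, 0.1408, 0.0459]
orientation: [-0.0, 0.675, 0.738, -0.0]
ft_force: [-0.1, -0.3, 0.3]
grip_width: 0.818
```

```bash
python3 - <<'E'
from station import *
from h import *
print(observe()["ft_force"],observe()["tool_pos"])
c=read_camera("wrist");p=c["pixels"][230:430,100:580,::-1];a=cv2.resize(p,(720,300),interpolation=cv2.INTER_CUBIC)
p=cv2.resize(read_camera("scene")["pixels"][190:265,300:480,::-1],(720,300),interpolation=cv2.INTER_CUBIC)
cv2.imwrite("pics/w8.png",np.vstack([a,p]))
E
```

```text
[-0.12752241 -0.32642371  0.33857094] [0.5174794  0.14077914 0.04594404]
```

View pics/w8.png

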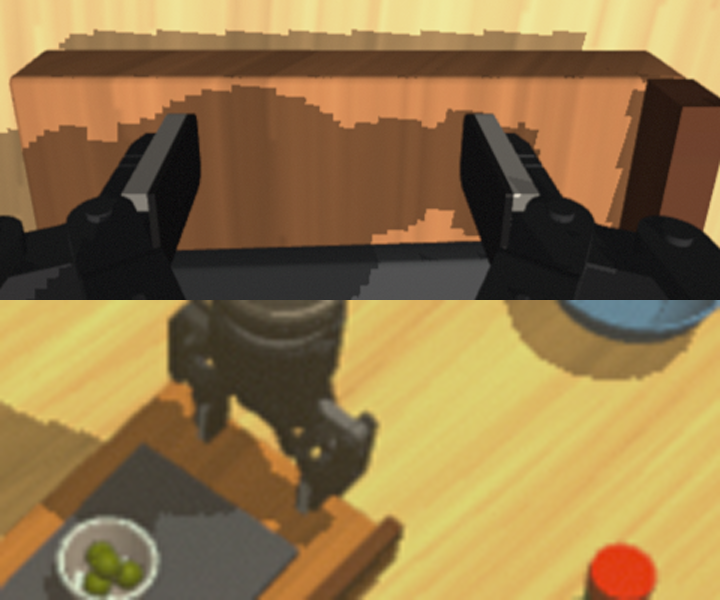

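Request:
arm_command --series '[{"angular": [0,0,0],"xyz": [0,0,1],"claw": 70},{"angular": [0,0,0],"xyz": [0,0,0],"claw": 70}]'

```text
t: 9.7
tool_pos: [0.5175, 0.1408, 0.045]
orientation: [-0.0, 0.675, 0.738, 0.0]
ft_force: [0.7, 0.2, -0.7]
grip_width: 0.822
```

Request:
arm_command --series '[{"angular": [0,0,0],"xyz": [0,0,1],"claw": 70},{"angular": [0,0,0],"xyz": [0,0,0],"claw": 70}]'

```text
t: 9.9
tool_pos: [0.5175, 0.1408, 0.044]
orientation: [-0.0, 0.675, 0.738, -0.0]
ft_force: [0.6, -0.8, 0.1]
grip_width: 0.817
```

Request:
arm_command --series '[{"angular": [0,0,0],"xyz": [0,0,1],"claw": 70},{"angular": [0,0,0],"xyz": [0,0,0],"claw": 70}]'

```text
t: 10.1
tool_pos: [0.5177, 0.1409, 0.0437]
orientation: [-0.0, 0.675, 0.738, 0.0]
ft_force: [-1.8, 0.1, 5.1]
grip_width: 0.821
```

The board was touched at TCP z = 0.0437 with 5 N. I raise 2.5 to 3 mm and approach the slate's edge.

Request:
arm_command --series '[{"angular": [0,0,0],"xyz": [0,0,-2],"claw": 70},{"angular": [0,0,0],"xyz": [-3,0,-1],"claw": 70},{"angular": [0,0,0],"xyz": [-5,0,0],"claw": 70},{"angular": [0,0,0],"xyz": [-5,0,0],"claw": 70},{"angular": [0,0,0],"xyz": [-3,0,0],"claw": 70},{"angular": [0,0,0],"xyz": [-2,0,0],"claw": 70},{"angular": [0,0,0],"xyz": [-2,0,0],"claw": 70},{"angular": [0,0,0],"xyz": [-2,0,0],"claw": 70},{"angular": [0,0,0],"xyz": [-2,0,0],"claw": 70}]'

```text
t: 11.0
tool_pos: [0.5198, 0.1178, 0.0461]
orientation: [-0.0, 0.675, 0.738, 0.001]
ft_force: [0.7, 3.1, -1.2]
grip_width: 0.818
```

Request:
arm_command --series '[{"angular": [0,0,0],"xyz": [-2,0,0],"claw": 70},{"angular": [0,0,0],"xyz": [-2,0,0],"claw": 70},{"angular": [0,0,0],"xyz": [-2,0,0],"claw": 70},{"angular": [0,0,0],"xyz": [-2,0,0],"claw": 70},{"angular": [0,0,0],"xyz": [-1,0,0],"claw": 70}]'

```text
t: 11.5
tool_pos: [0.5206, 0.1077, 0.0461]
orientation: [0.0, 0.675, 0.738, 0.0]
ft_force: [0.6, 2.0, -0.3]
grip_width: 0.821
```

```bash
python3 - <<'E'
from station import *
from h import *
s=observe();print(s["t"],s["ft_force"],s["tool_pos"],W2L(s["tool_pos"]))
c=read_camera("wrist");p=c["pixels"][230:430,100:580,::-1];a=cv2.resize(p,(720,300),interpolation=cv2.INTER_CUBIC)
p=cv2.resize(read_camera("scene")["pixels"][190:290,250:490,::-1],(720,300),interpolation=cv2.INTER_CUBIC)
cv2.imwrite("pics/w9.png",np.vstack([a,p]))
E
```

```text
11.5 [ 0.58304638  1.95573356 -0.28324273] [0.52055005 0.10768649 0.04611071] [-0.00275726  0.12040828]
```

View pics/w9.png

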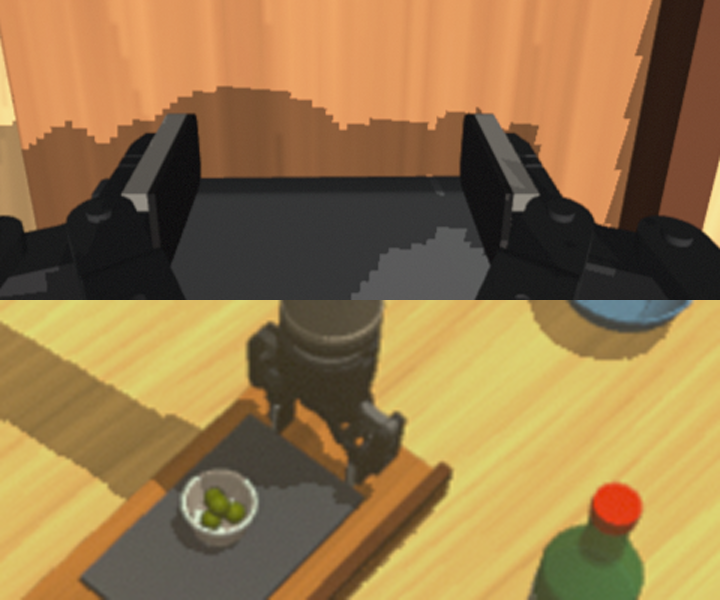

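Both fingers are on the slate's edge with about 2 N. The slate has squared up and the dish is riding along. I push on smoothly.

Request:
arm_command --series '[{"angular": [0,0,0],"xyz": [-2,0,0],"claw": 70},{"angular": [0,0,0],"xyz": [-3,0,0],"claw": 70},{"angular": [0,0,0],"xyz": [-4,0,0],"claw": 70},{"angular": [0,0,0],"xyz": [-5,0,0],"claw": 70},{"angular": [0,0,0],"xyz": [-6,0,0],"claw": 70},{"angular": [0,0,0],"xyz": [-6,0,0],"claw": 70},{"angular": [0,0,0],"xyz": [-6,0,0],"claw": 70},{"angular": [0,0,0],"xyz": [-6,0,0],"claw": 70},{"angular": [0,0,0],"xyz": [-6,0,0],"claw": 70},{"angular": [0,0,0],"xyz": [-6,0,0],"claw": 70}]'

```text
t: 12.6
tool_pos: [0.5249, 0.0576, 0.0461]
orientation: [-0.0, 0.675, 0.738, 0.0]
ft_force: [-0.6, 2.6, 0.4]
grip_width: 0.819
```

Request:
arm_command --series '[{"angular": [0,0,0],"xyz": [-6,0,0],"claw": 70},{"angular": [0,0,0],"xyz": [-6,0,0],"claw": 70},{"angular": [0,0,0],"xyz": [-6,0,0],"claw": 70},{"angular": [0,0,0],"xyz": [-6,0,0],"claw": 70},{"angular": [0,0,0],"xyz": [-6,0,0],"claw": 70},{"angular": [0,0,0],"xyz": [-6,0,0],"claw": 70},{"angular": [0,0,0],"xyz": [-5,0,0],"claw": 70},{"angular": [0,0,0],"xyz": [-4,0,0],"claw": 70},{"angular": [0,0,0],"xyz": [-3,0,0],"claw": 70},{"angular": [0,0,0],"xyz": [-2,0,0],"claw": 70}]'

```text
t: 13.6
tool_pos: [0.5293, 0.0081, 0.0461]
orientation: [-0.0, 0.675, 0.738, 0.0]
ft_force: [-0.1, 3.4, -0.1]
grip_width: 0.82
```

```bash
python3 - <<'E'
from station import *
from h import *
s=observe();print(s["t"],s["ft_force"],s["tool_pos"],W2L(s["tool_pos"]))
for n in("top","scene"):
    c=read_camera(n);np.savez("pics/%s1.npz"%n,**c);p=c["pixels"]
    x0,y0,x1,y1=(240,160,440,290) if n=="top" else (200,190,400,370);k=4 if n=="top" else 3
    cv2.imwrite("pics/%s1.png"%n,cv2.resize(p[y0:y1,x0:x1,::-1],None,fx=k,fy=k,interpolation=cv2.INTER_NEAREST))
E
```

```text
13.6 [-0.06472484  3.35691381 -0.05000783] [0.52932081 0.00810272 0.04607538] [-0.00287365  0.02043909]
```

View pics/top1.png

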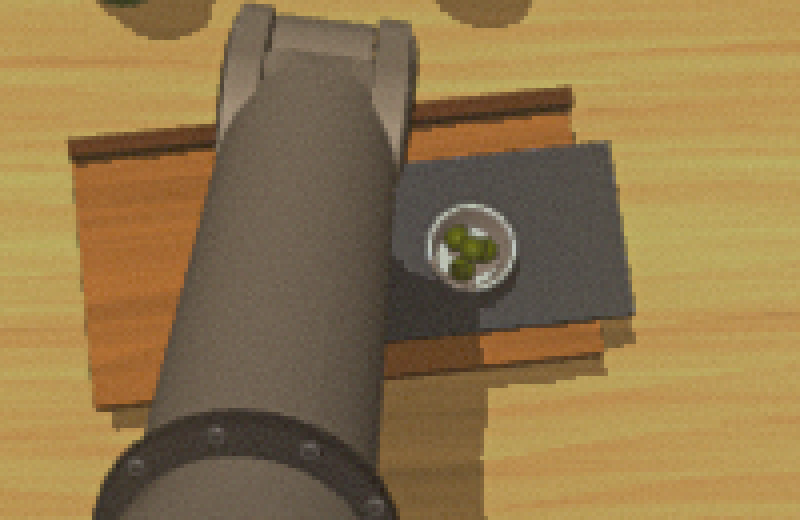

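View pics/scene1.png

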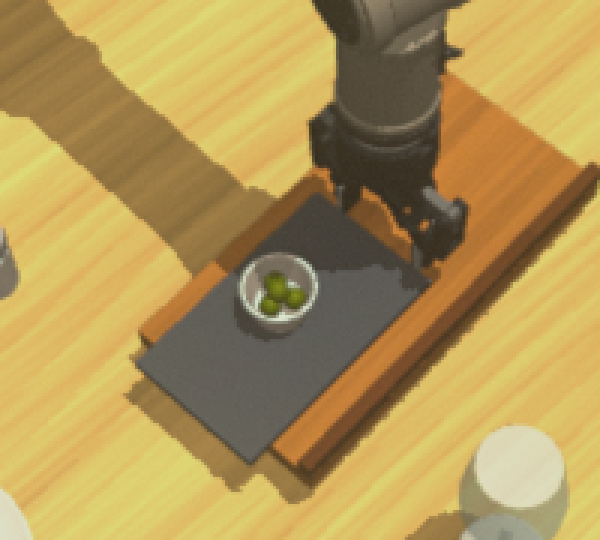

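The top view shows the slate past the ledge end, with its front corners near crop (610,141) and (634,314). The scene view agrees, with front corners at crop (136,363) and (250,463). The dish is still on it. I measure the overhang next.

```bash
cat >> h.py <<'E'
def overhang(T,S,tsl,tle,ssl,sle):
    for n,c,sl,le in(("top",T,tsl,tle),("scene",S,ssl,sle)):
        a=ray(c,sl,.059);b=ray(c,le,.05)
        # slate front mid, its dir, vs ledge end along EY
        print(n,"front L",(W2L(a)*1000).round(1).tolist(),"ledge end L",(W2L(b)*1000).round(1).tolist(),
          "front width",np.hypot(*(a[0]-a[1]))*1000,"front yaw",np.degrees(np.arctan2(a[0][1]-a[1][1],a[0][0]-a[1][0])),
          "overhang",(W2L(b)[:,1].mean()-W2L(a)[:,1].mean())*1000)
E
python3 - <<'E'
from h import *
T=np.load("pics/top1.npz");S=np.load("pics/scene1.npz")
t=lambda a:np.array(a)/4+(240,160)-.5*0
s=lambda a:np.array(a)/3+(200,190)
overhang(T,S,t([(611,142),(634,316)]),t([(574,146),(603,352)]),s([(250,463),(136,363)]),s([(140,333)]))
# colour-based: slate hull front part, top
h,m=slate(T,(336,190,402,250));w=W2L(ray(T,h,.059))*1000;print("hull min y",np.sort(w[:,1])[:6].round(1))
E
```

```text
top front L [[51.0, -191.7], [-68.5, -189.4]] ledge end L [[53.5, -168.4], [-88.8, -167.5]] front width 119.5715083096083 front yaw 4.026713176897964 overhang 22.58153597767204
scene front L [[54.4, -189.8], [-63.5, -189.3]] ledge end L [[-83.1, -167.6]] front width 117.92162620891548 front yaw 4.852473280523384 overhang 21.888725950815562
hull min y [-188.5 -188.4 -188.3 -187.8 -186.8 -185.9]
```

The overhang is about 22 mm: 22.6 from the top view, 21.9 from the scene view, and about 21 from the finger position. I push 23 mm more, then measure.

Request:
arm_command --series '[{"angular": [0,0,0],"xyz": [-2,0,0],"claw": 70},{"angular": [0,0,0],"xyz": [-4,0,0],"claw": 70},{"angular": [0,0,0],"xyz": [-5,0,0],"claw": 70},{"angular": [0,0,0],"xyz": [-5,0,0],"claw": 70},{"angular": [0,0,0],"xyz": [-4,0,0],"claw": 70},{"angular": [0,0,0],"xyz": [-2,0,0],"claw": 70},{"angular": [0,0,0],"xyz": [-1,0,0],"claw": 70},{"angular": [0,0,0],"xyz": [0,0,0],"claw": 70}]'

```text
t: 14.5
tool_pos: [0.5313, -0.0149, 0.0461]
orientation: [0.0, 0.675, 0.738, -0.0]
ft_force: [-0.6, 1.1, 0.1]
grip_width: 0.818
```

```bash
python3 - <<'E'
from station import *
from h import *
s=observe();print(s["t"],s["ft_force"],s["tool_pos"],W2L(s["tool_pos"]))
for n in("top","scene"):
    c=read_camera(n);np.savez("pics/%s2.npz"%n,**c);p=c["pixels"]
    x0,y0,x1,y1=(240,160,440,290) if n=="top" else (200,190,400,370);k=4 if n=="top" else 3
    cv2.imwrite("pics/%s2.png"%n,cv2.resize(p[y0:y1,x0:x1,::-1],None,fx=k,fy=k,interpolation=cv2.INTER_NEAREST))
E
```

```text
14.5 [-0.64571342  1.1297272   0.05656302] [ 0.5313296  -0.01492853  0.04609139] [-0.00292015 -0.00267955]
```

View pics/top2.png

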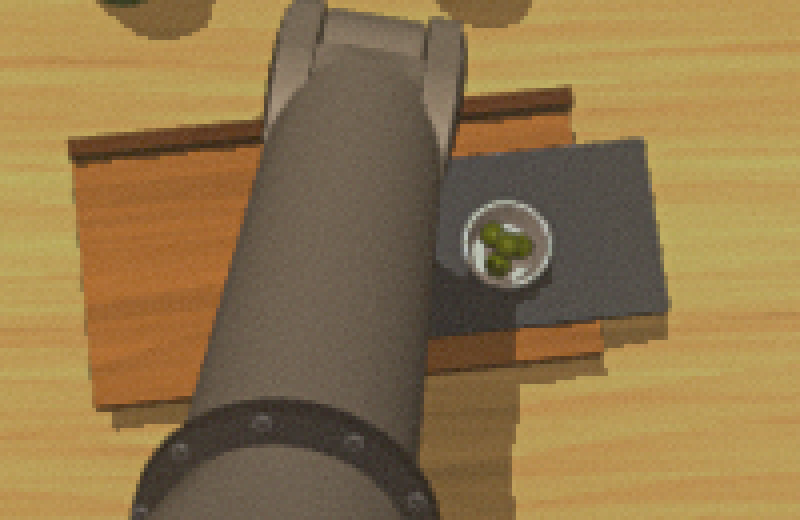

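View pics/scene2.png

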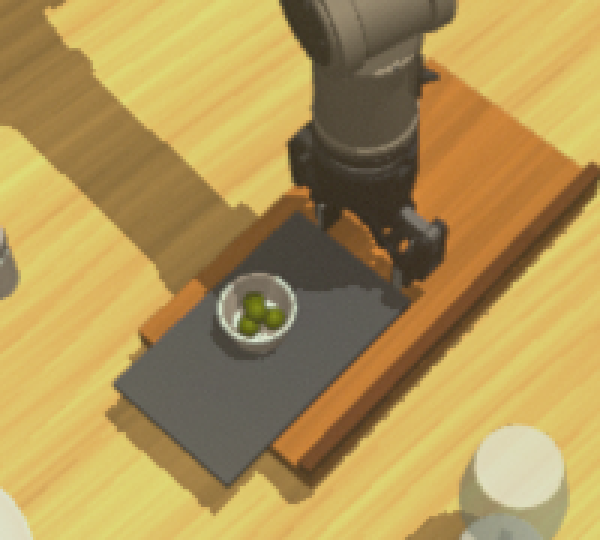

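The slate's front is now at crop (644..668, 140..312) in the top view and the dish is in place. I back off along the ledge, lift, and swing clear for a full check.

Request:
arm_command --series '[{"angular": [0,0,0],"xyz": [2,0,0],"claw": 70},{"angular": [0,0,0],"xyz": [5,0,0],"claw": 70},{"angular": [0,0,0],"xyz": [10,0,0],"claw": 70},{"angular": [0,0,0],"xyz": [8,0,-5],"claw": 70},{"angular": [0,0,0],"xyz": [5,0,-20],"claw": 70},{"angular": [0,0,0],"xyz": [10,0,-35],"claw": 70},{"angular": [0,0,0],"xyz": [20,0,-40],"claw": 70},{"angular": [0,0,0],"xyz": [35,0,-35],"claw": 70},{"angular": [0,0,-2],"xyz": [40,0,-20],"claw": 70},{"angular": [0,0,-3],"xyz": [40,-10,0],"claw": 70}]'

```text
t: 15.6
tool_pos: [0.5074, 0.1613, 0.2054]
orientation: [0.002, 0.642, 0.767, 0.004]
ft_force: [0.8, 0.9, -0.4]
grip_width: 0.818
```

Request:
arm_command --series '[{"angular": [0,0,-4],"xyz": [35,-10,0],"claw": 70},{"angular": [0,0,-4],"xyz": [35,-10,0],"claw": 70},{"angular": [0,0,-4],"xyz": [35,-10,0],"claw": 70},{"angular": [0,0,-4],"xyz": [35,-5,0],"claw": 70},{"angular": [0,0,-4],"xyz": [35,-5,0],"claw": 70},{"angular": [0,0,-4],"xyz": [35,0,0],"claw": 70},{"angular": [0,0,-4],"xyz": [35,0,0],"claw": 70},{"angular": [0,0,0],"xyz": [0,0,0],"claw": 70}]'

```text
t: 16.4
tool_pos: [0.3706, 0.3776, 0.2014]
orientation: [-0.001, 0.433, 0.901, 0.001]
ft_force: [-0.9, -0.7, 1.0]
grip_width: 0.819
```

```bash
python3 - <<'E'
from station import *
from h import *
s=observe();print(s["t"],s["ft_force"],s["tool_pos"],W2L(s["tool_pos"]))
for n in("top","scene"):
    c=read_camera(n);np.savez("pics/%s3.npz"%n,**c);p=c["pixels"]
    x0,y0,x1,y1=(240,160,440,290) if n=="top" else (200,190,400,370);k=4 if n=="top" else 3
    cv2.imwrite("pics/%s3.png"%n,cv2.resize(p[y0:y1,x0:x1,::-1],None,fx=k,fy=k,interpolation=cv2.INTER_NEAREST))
    cv2.imwrite("pics/%s3f.png"%n,p[:,:,::-1])
    roi=(290,192,412,250) if n=="top" else (230,250,345,356)
    h,m=slate(c,roi);w=ray(c,h,.059);r=cv2.minAreaRect((w*1000).astype(np.float32));print(n,r,W2L(np.array(r[0])/1000)*1000)
    h0,_=slate(np.load("pics/%s0.npz"%n),(262,196,372,255) if n=="top" else (275,222,385,310))
    r0=cv2.minAreaRect((ray(c,h0,.059)*1000).astype(np.float32));print("travel",(W2L(np.array(r[0])/1000)-W2L(np.array(r0[0])/1000))*1000)
E
```

```text
16.4 [-0.91980564 -0.69051706  0.96772443] [0.37056413 0.37756674 0.20142564] [-0.12815858  0.40255299]
top ((537.1377563476562, -124.81403350830078), (119.01514434814453, 197.6685791015625), 4.816171646118164) [  -6.90319001 -112.64633877]
travel [  -3.88909303 -132.30280054]
scene ((538.3181762695312, -126.2571792602539), (118.6780776977539, 198.10401916503906), 5.042847633361816) [  -5.85573072 -114.1887038 ]
travel [  -4.12766322 -132.60851744]
```

View pics/top3.png

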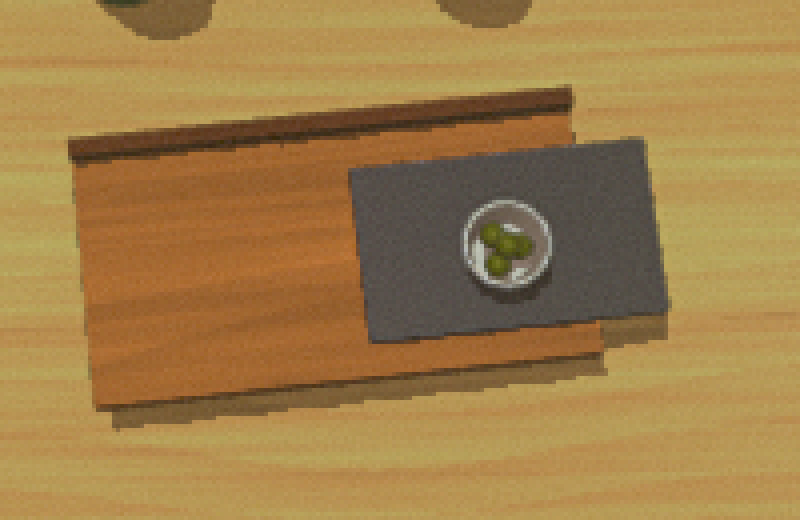

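View pics/scene3f.png

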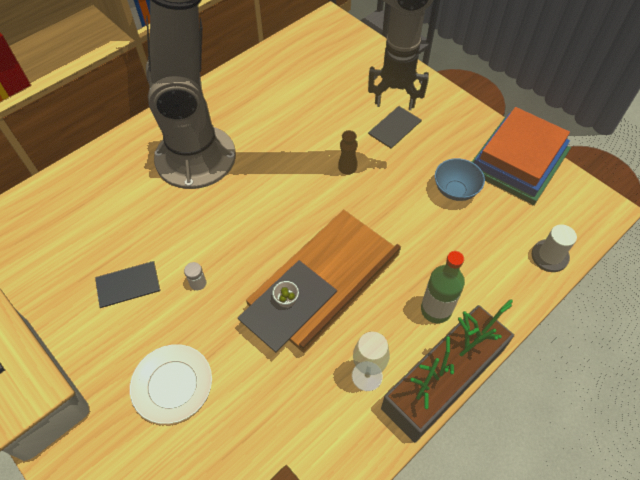

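View pics/top3f.png

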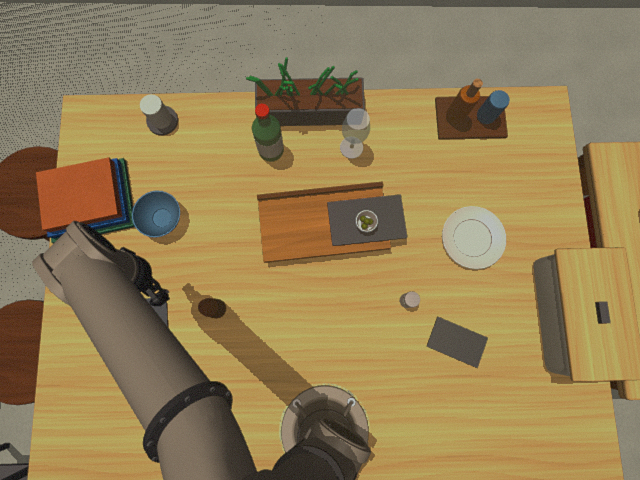

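```bash
python3 - <<'E'
from h import *
T=np.load("pics/top3.npz");S=np.load("pics/scene3.npz")
t=lambda a:np.array(a)/4+(240,160)
# board end lines (board z=.05) by colour profile: orange vs yellow along EY lines, sub-pixel by rows
def prof(c,x,y0,y1,z):
    ys=np.arange(y0,y1,.0005);P=np.c_[L0+EX*x+ys[:,None]*EY,np.full(len(ys),z),np.ones(len(ys))]
    Q=(np.linalg.inv(c["world_from_camera"])@P.T)[:3];f=240/np.tan(np.radians(c["vertical_fov"])/2)
    u=(f*Q[0]/Q[2]+c["cx"]).astype(np.float32);v=(f*Q[1]/Q[2]+c["cy"]).astype(np.float32)
    im=cv2.GaussianBlur(c["pixels"].astype(np.float32),(0,0),.7)
    return ys,cv2.remap(im,u[None],v[None],cv2.INTER_LINEAR)[0]
def edge(c,x,y0,y1,z,ch=None):
    ys,p=prof(c,x,y0,y1,z);g=np.abs(np.gradient(cv2.blur(p,(1,5)),axis=0)).sum(1);return ys[g.argmax()]*1000
for n,c in(("top",T),("scene",S)):
    pl=[edge(c,x,-.182,-.155,.05) for x in(.062,.058,-.075,-.08)]
    bo=[edge(c,x,.155,.185,.05) for x in np.arange(-.08,.05,.01)]
    fr=[edge(c,x,-.235,-.20,.059) for x in np.arange(-.055,.045,.01)]
    re=[edge(c,x,-.035,0.01,.059) for x in np.arange(-.055,.045,.01)]
    print(n,"plate end",pl,"bowl end",np.median(bo),"front",np.round(fr,1),"rear",np.round(re,1))
    print(" overhang by centres",(np.median(pl)+np.median(bo))/2-(np.median(fr)+np.median(re))/2-70,"direct",np.median(pl)-np.median(fr),"via bowl end",340-(np.median(bo)-np.median(fr)), np.median(bo)-np.median(re))
E
```

```text
top plate end [np.float64(-169.49999999999997), np.float64(-168.99999999999997), np.float64(-165.99999999999997), np.float64(-167.99999999999997)] bowl end 172.50000000000003 front [-213.  -214.  -213.  -214.  -213.5 -212.5 -213.5 -212.5 -214.  -213. ] rear [-13.  -12.  -13.  -11.5 -12.5 -11.5 -12.5 -13.  -12.  -13. ]
 overhang by centres 44.875 direct 44.75 via bowl end -45.75 185.0
scene plate end [np.float64(-166.99999999999997), np.float64(-166.99999999999997), np.float64(-172.5), np.float64(-171.5)] bowl end 172.0 front [-215.5 -233.5 -233.5 -233.5 -233.5 -233.5 -233.5 -233.5 -233.5 -233.5] rear [-13.5 -13.  -13.5 -13.5 -13.5 -13.5 -14.  -13.  -13.5 -13.5]
 overhang by centres 54.87499999999997 direct 64.24999999999997 via bowl end -65.5 185.49999999999997
```

The full views show the slate lying straight, with the dish on it and the bowl, mill, bottle, glass, plate and shaker at their old pixels. Overhang is about 45 mm: 44.9 from the top view, and 45 from the rear edge to the bowl-side end in both views. The 55 mm that the scene view gave "by centres" comes from its front edge search locking onto the slate's shadow. I hand in.

```bash
python3 - <<'E'
from station import *
print(close_job())
E
```

```text
the job is handed in; nothing more can be done
None
```

I pushed the slate about 132 mm along the ledge towards the plate end. Both open fingertips were on its bowl-side edge, at 1 to 3 N, and it was never lifted. Then I backed off, swung the arm clear and handed in at about 16.5 s.

**Overhang:** about 45 mm. The top view gave 44.9 mm. Working from the slate's rear edge to the bowl-side end of the ledge gave 45 mm in both views.

**Straightness:** the slate's yaw is 4.8 to 5.0°, against 4.7 to 5.5° measured (5.1° used) for the ledge.

**Everything else:** the dish is still on the slate. The other objects look unmoved in the pictures; I compared these by eye only.

**Checks that disagreed:**
- The automatic front-edge search in the scene view gave 55 to 64 mm, because it locked onto the slate's shadow. I threw that reading out.
- The fingertips touched the board with the tool point about 6 mm below the board's top, not 25 mm above it as the tool description implied. I set the pushing height by feeling for the board (5 N) instead.

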